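# Load two tattoo-machine grips and hold the inspection magnifier at its balance point

### The arm

A 7-joint arm with a two-finger parallel gripper is mounted at the origin on the work surface. World frame = base frame: x ahead of the robot, y to its left, z up, the work surface at z = 0. Lengths are in m, angles in rad, forces in N, time in s.
With the tool pointing down it reaches from about 0.425 to 0.825 m from the base axis. Payload 3.6 kg.
Tool frame: the origin (TCP) lies between the finger pads; the fingertips stand 11 mm ahead of it and the grasp point (between the pads) lies 8 mm behind it; z points along the fingers, y is the line along which they close (so a half turn about z gives the same grasp; the last joint's range is limited). The gripper opens to 85 mm and grips with 20 to 120 N. Pads are 22 mm wide; open, the fingers measure 114 mm over their backs; the gripper's body (76 mm by 85 mm) begins 54 mm behind the grasp point. The pads swing forward as they close: fully open they stand 13 mm farther back than shut.
Start: joints at [-1.175, 0.615, -0.013, 1.423, 0.008, 1.103, -0.04], TCP at [0.266, 0.593, 0.242] pointing down, gripper open.
Joint ranges: [-3.12, 3.12], [-0.3, 2.06], [-1.34, 1.32], [0.26, 2.42], [-1.36, 4.5], [0.01, 1.98], [-2.84, 2.84]. Speed limits (rad/s): [2.79, 2.79, 3.14, 3.14, 3.14, 3.14, 3.14].

### API

Orientations are given as a rotation vector (axis times angle).
In Python, from bench import arm gives the robot as it stands.
- The arm moves only by the tool jog_arm, never from a script. Its argument "targets" is one flat list of numbers, 5 for each row, row after row: the finger opening in m, from 0 to 0.0854, then the shift along the tool's x, y, z in m, then the turn about the tool's z in rad. In form: [jaw, x, y, z, twist, jaw, x, y, z, twist, ...]. A call has exactly 5 rows; each row shifts and turns the commanded pose from where the row before left it, along the tool's axes as they then stand; what a row does not reach is not made up. A row lasts 1/10 s, in which the tool goes at most 50 mm and 8.59 degrees, less where a joint would pass 70% of its speed; a pose out of reach is approached as far as the arm can. A call with a gripper value outside its range is refused whole. The fingers move at their own pace and stop on an object; the grip force is fixed at half the most. Time passes only in rows, so rows that do not move let the fingers close, or fill a call up. It gives the time, the measured TCP pose, the force, the opening and the grip force at its end, in the units of the state.
- arm.sense(): the state, without advancing time (a new reading comes with each control period).
- arm.camera(name): name is "side" or "top" or "wrist"; returns the picture (384x512x3 uint8, red, green, blue); there is no depth.
- arm.calibration(name): a dict with "fx", "fy", "cx", "cy" (pixels), "k1" (the pictures are not rectified: a ray, as slopes to the right and down, at radius r is drawn at 1 + k1 r^2 times it, then the intrinsics apply), "pose" (4x4, takes a point from camera to world coordinates). Camera axes: x right, y down, z forward; pixel columns grow to the right and rows downward; lengths in m; the calibration is good to about 2 mm. A picture is of the moment at which its call begins: read the wrist's pose just before it. calibration takes no time and is no camera call; for the wrist camera it gives the pose at the moment of the call.
- arm.close_job(): hands the job in; it is judged then, once.
The state is a dict: "time": time; "joint_pos": joint angles; "joint_velocities": joint speeds; "joint_efforts": joint torques, N m; "tcp_pos": TCP position; "eef_rot": TCP orientation; "contact_force": force on the tool from outside, world axes, zero at the start; "torque": the same for the moment, N m; "width": finger opening in m; "grasp_force": force on a finger pad.
Only numpy, scipy, OpenCV 4.12 (cv2) and the standard library are available. Lean on these libraries where they do the work, as an engineer would, in place of code of your own. Each camera call takes 0.05 s, during which the arm holds its last target. There are 200 camera calls.

### The job

Stand the thick and the slim steel grip fully down in the bores of the inspection stand that fit them, one by one, while its magnifier flap still lies back. Then take the flap by its handle bar, swing it slowly up until it stands upright on its balance point, and finish while holding it there with the gripper closed on the bar: it must not drop back, swing hard or go over to the other side. Leave the other things on the table where they are.

Things in the scene. Friction and masses are not known exactly. Their poses are not given: they have to be found in the camera images.
- stand: inspection stand fixed to the table: base plate 160 (x) x 200 (y) x 10 mm; on its -y side a grey block with two bores, 140 (x) x 56 (y) mm, centred at y = -60 mm, top 45 mm above the table; magnifier flap hinged over the origin and lying towards +y. Origin on the table, below the hinge's middle; x along the hinge, z up. Hinge cheeks at x = +-73 mm, 72 mm high.
- bore_wide (a point): centre of the mouth of the wide bore, 32 mm across, 28 mm deep, level with the block's top, at (35, -60, 45) mm in the stand's frame; vertical, slightly chamfered. Axes as the stand's.
- bore_slim (a point): centre of the mouth of the slim bore, 24 mm across, 28 mm deep, at (-35, -60, 45) mm in the stand's frame. Axes as the stand's.
- wide_grip: thick steel machine grip standing upright on the table: plain cylinder 30 mm across and 61 mm high, with a thin stem 9 mm across on top up to 85 mm; 110 g or so. Origin at the centre of its underside, z up along it.
- slim_grip: slim steel machine grip standing upright on the table: cylinder 22 mm across and 61 mm high, with the same thin stem up to 85 mm; 70 g or so. Origin at the centre of its underside, z up along it.
- flap (a joint): angle of the magnifier flap (steel frame 124 mm wide, round lens, about 350 g), rad: 0 = lying back on its rest, 0.37 rad above level towards the stand's +y; 1.20 = upright, its balance point (centre of mass straight above the hinge); 2.0 = stop, leaning over the block. The hinge is almost frictionless: let go, the flap falls to one side or the other.
- flap_hinge (a point): middle of the hinge axis, 60 mm above the table; the axis runs along the stand's x.
- flap_bar (a point): middle of the flap's handle bar: round steel bar 12 mm thick, parallel to the hinge, 150 mm from its axis, free over 104 mm between the side rails; between it and the lens frame is a window 44 mm wide for a finger. At rest the bar is 114 mm above the table, upright 210 mm. Axes turn with the flap, and are the stand's at joint 0.
- ink_small: small black ink bottle with white cap, 32 mm across, 85 mm high, stands near the grips; a bystander. Origin at the centre of its underside.
- ink_tall: taller black ink bottle, 38 mm across, 115 mm high, beyond the stand; a bystander. Origin at the centre of its underside.
- rinse_cup: clear plastic cup, 70 mm across, 75 mm high; a bystander. Origin at the centre of its underside.
- salve_jar: low amber jar, 64 mm across, 45 mm high; a bystander. Origin at the centre of its underside.
- pen_machine: dark pen-shaped machine lying on its side, 120 mm long along its x, 28 mm thick; a bystander. Origin at the centre of its underside.
- cap_tray: shallow steel tray with compartments, 110 x 75 x 22 mm; a bystander. Origin at the centre of its underside.
- soap_bottle: white bottle, 56 mm across, 130 mm high; a bystander. Origin at the centre of its underside.
Not all that is in view belongs to the job. What is shaped like the slim_grip but green or red is not meant.

How it is judged:
By the outcome, as a careful person would: the job done as asked, in the order asked, and still so for the second after the job is handed in, while the arm keeps its last pose, push and grip.
It also fails if it takes over 72 s, if anything falls off the work surface, if the arm or the gripper's body presses on something with over 40 N, if the wrist force passes 120 N, or if a joint passes its speed limit or range.

## Working session

There is one attempt and no reset: what is moved stays moved. The work goes in short steps, Python scripts to look and compute and a tool call to move; the robot and the scene stay as the last step left them, time stands still between calls to the robot, and variables do not carry over. Pictures are saved under pics/ and viewed, at most 10 in all, crops included, and the job is handed in when it is done.

Besides the shell and the picture viewer there is one more tool, called after ">>>" as name(argument=value, ...) on one line, values as JSON. jog_arm: Moves the arm, as the interface text tells. Its arguments: {"type":"object","properties":{"targets":{"type":"array"}},"required":["targets"]}

```bash
mkdir -p pics; ls; python3 - <<'E'
from bench import arm
import cv2,numpy as np
for n in ("side","top"):
    im=arm.camera(n); cv2.imwrite(f"pics/{n}0.png",cv2.resize(im[:,:,::-1],(800,600),interpolation=cv2.INTER_CUBIC))
    np.save(f"pics/{n}0.npy",im)
    c=arm.calibration(n); print(n,{k:(np.round(v,4).tolist()) for k,v in c.items()})
s=arm.sense(); print(s)
print({k:np.round(v,4).tolist() for k,v in arm.calibration("wrist").items()})
E
```

```text
pics
side {'fx': 366.8928, 'fy': 366.8928, 'cx': 253.7921, 'cy': 191.7935, 'k1': -0.0693, 'pose': [[0.9948, -0.0575, 0.0845, 0.4878], [-0.1002, -0.7131, 0.6939, -0.6862], [0.0203, -0.6987, -0.7151, 0.7686], [0.0, 0.0, 0.0, 1.0]]}
top {'fx': 411.9184, 'fy': 411.9184, 'cx': 255.4604, 'cy': 197.7178, 'k1': 0.0158, 'pose': [[-0.0234, -0.994, 0.107, 0.4599], [-0.9997, 0.0222, -0.0122, -0.0215], [0.0098, -0.1072, -0.9942, 1.1848], [0.0, 0.0, 0.0, 1.0]]}
{'time': 0.1, 'joint_pos': array([-1.17551932,  0.61583673, -0.01264347,  1.42476289,  0.00807587,
        1.10341758, -0.04036144]), 'joint_velocities': array([ 7.06151563e-04, -3.60713363e-03,  1.90787372e-03, -3.92379953e-03,
        1.23555637e-04,  9.12533474e-05,  2.08087011e-03]), 'joint_efforts': array([ 9.05138149e-04, -4.70387363e+01,  2.60111131e-01, -1.71572185e+01,
        1.00512386e-02,  5.93836579e-03, -1.11378461e-05]), 'tcp_pos': array([0.26579163, 0.59243093, 0.24123662]), 'eef_rot': array([-0.65734289, -3.07153531,  0.00364615]), 'contact_force': array([-0.15974653, -0.39735637, -0.01569309]), 'torque': array([-0.01040195,  0.00449387, -0.04201055]), 'grasp_force': 0.0, 'width': 0.08513335418908327}
{'fx': 310.2545, 'fy': 310.2545, 'cx': 255.149, 'cy': 195.477, 'k1': -0.0299, 'pose': [[0.4091, 0.8731, 0.2653, 0.1978], [0.9125, -0.3906, -0.1216, 0.623], [-0.0026, 0.2918, -0.9565, 0.373], [0.0, 0.0, 0.0, 1.0]]}
```

View pics/side0.png

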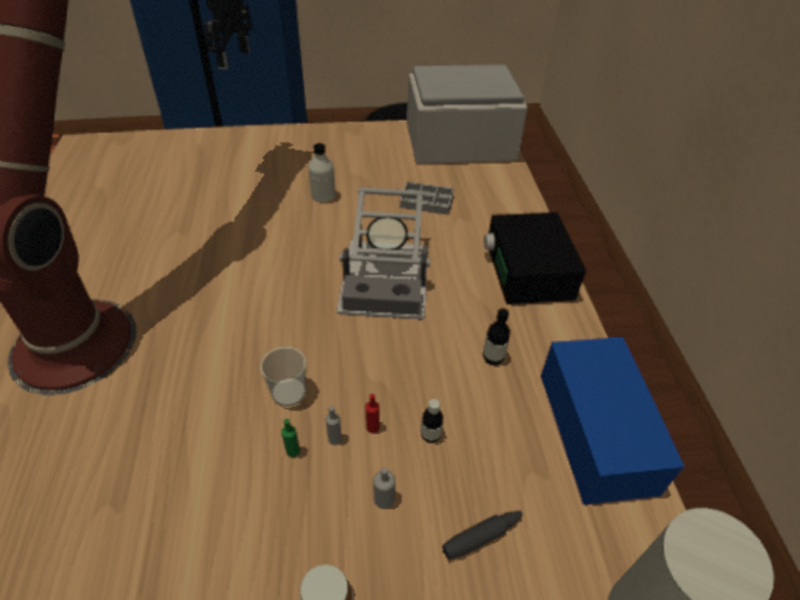

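View pics/top0.png

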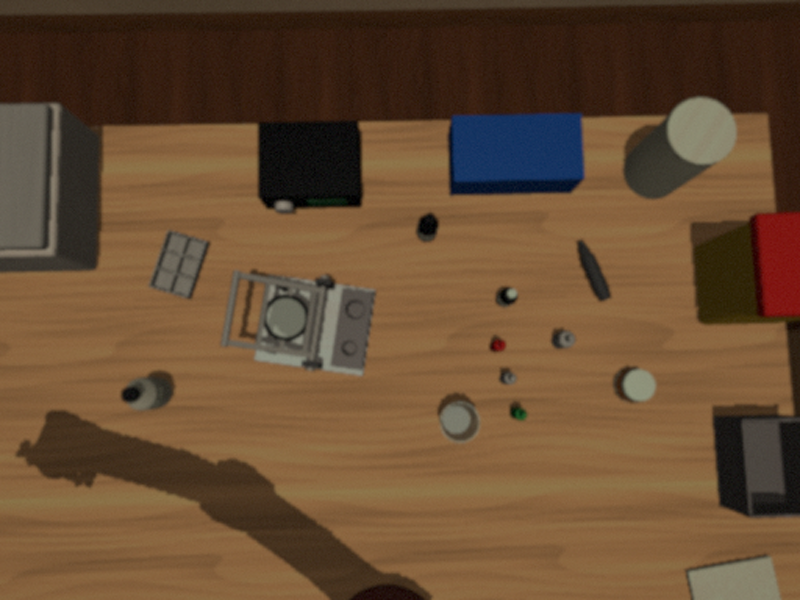

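The side view shows the thick grip at about (385,489), the slim grip at (334,427), and the stand with bores at (363,287) and (401,290). In the top view they are at (564,339), (509,378), and bores at (355,309) and (349,348). I'll take enlarged crops to read these more closely.

```bash
python3 - <<'E'
import cv2,numpy as np
s=np.load("pics/side0.npy");t=np.load("pics/top0.npy")
def crop(im,x,y,w,h,k):
    c=cv2.resize(im[y:y+h,x:x+w,::-1],(w*k,h*k),interpolation=cv2.INTER_CUBIC)
    c=cv2.convertScaleAbs(c,alpha=1.5)
    for i in range(0,w,10): cv2.line(c,(i*k,0),(i*k,4 if i%50 else 12),(0,255,255),1)
    for i in range(0,h,10): cv2.line(c,(0,i*k),(4 if i%50 else 12,i*k),(0,255,255),1)
    return c
# each 400x300, k=5 => 80x60
A=np.vstack([np.hstack([crop(s,200,256,80,75,5)[:300],crop(s,210,150,80,60,5)]),
  np.hstack([crop(t,310,200,80,60,5),crop(t,180,170,80,60,5)])])
A[300,:]=255;A[:,400]=255
cv2.imwrite("pics/c1.png",A)
E
```

```text
(no output)
```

View pics/c1.png

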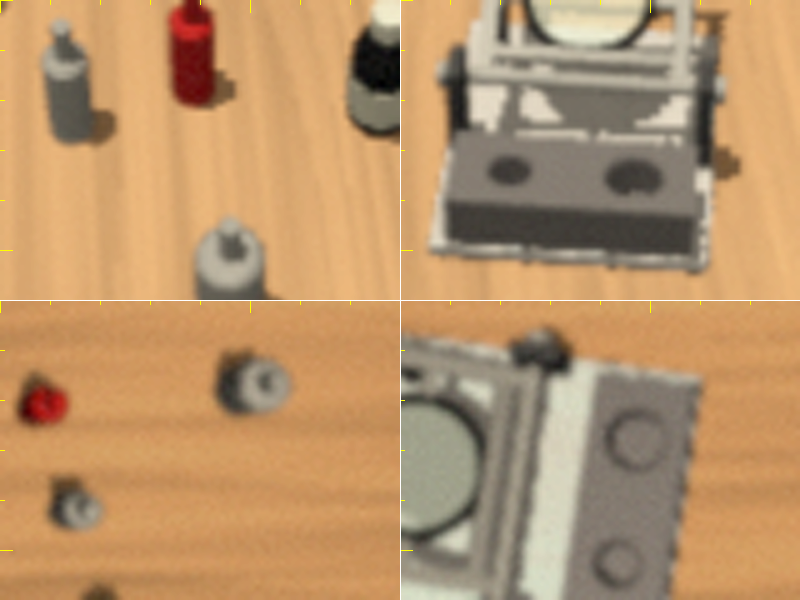

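```bash
cat > h.py <<'E'
import numpy as np, cv2
from bench import arm
from scipy.spatial.transform import Rotation as R
from scipy.optimize import least_squares
def ray(c,uv):
    K=np.array([[c["fx"],0,c["cx"]],[0,c["fy"],c["cy"]],[0,0,1]])
    p=cv2.undistortPoints(np.array([[uv]],float),K,np.array([c["k1"],0,0,0.]))[0,0]
    P=np.array(c["pose"]); d=P[:3,:3]@[p[0],p[1],1]; return P[:3,3],d/np.linalg.norm(d)
def tri(obs):
    A=[];b=[]
    for c,uv in obs:
        o,d=ray(c,uv); M=np.eye(3)-np.outer(d,d); A.append(M); b.append(M@o)
    x,*_=np.linalg.lstsq(np.vstack(A),np.hstack(b),rcond=None)
    r=[np.linalg.norm((np.eye(3)-np.outer(ray(c,uv)[1],ray(c,uv)[1]))@(x-ray(c,uv)[0])) for c,uv in obs]
    return x,max(r)
def atz(c,uv,z):
    o,d=ray(c,uv); return o+d*(z-o[2])/d[2]
def proj(c,X):
    P=np.array(c["pose"]); q=P[:3,:3].T@(np.asarray(X)-P[:3,3]); p=q[:2]/q[2]; p=p*(1+c["k1"]*(p@p))
    return np.array([c["fx"]*p[0]+c["cx"],c["fy"]*p[1]+c["cy"]])
def tool(dx):  # world shift -> tool axes
    return R.from_rotvec(arm.sense()["eef_rot"]).inv().apply(dx)
def st():
    s=arm.sense(); Rm=R.from_rotvec(s["eef_rot"]).as_matrix()
    print("t %.2f tcp %s yaw_y %.4f tilt %.4f F %s w %.4f g %.1f"%(s["time"],np.round(s["tcp_pos"],4),np.arctan2(Rm[1,1],Rm[0,1]),np.arccos(-Rm[2,2]),np.round(s["contact_force"],1),s["width"],s["grasp_force"]))
    return s,Rm
E
python3 - <<'E'
from h import *
S=arm.calibration("side");T=arm.calibration("top")
pts=dict(slim_stem=((211.8,260.4),(326.2,241.0)),slim_sh=((212.8,268.2),(325.6,241.8)),
thick_stem=((245.8,300.4),(363.0,215.8)),thick_sh=((245.6,306.4),(362.4,216.4)),
bs=((231.4,183.8),(223.4,222.2)),bw=((256.4,185.2),(227.0,197.8)))
for n,(a,b) in pts.items(): print(n,*[np.round(v,4) for v in tri([(S,a),(T,b)])])
w=tri([(S,pts["bw"][0]),(T,pts["bw"][1])])[0];s=tri([(S,pts["bs"][0]),(T,pts["bs"][1])])[0]
print(np.linalg.norm(w-s),np.arctan2(*(w-s)[[1,0]]))
st()
E
```

```text
slim_stem [ 0.4566 -0.2215  0.079 ] 0.0018
slim_sh [ 0.4558 -0.2246  0.0519] 0.0004
thick_stem [ 0.5228 -0.3239  0.0769] 0.0009
thick_sh [ 0.5222 -0.3274  0.0576] 0.0009
bs [0.5152 0.0548 0.0427] 0.0015
bw [0.584  0.0438 0.0424] 0.0004
0.06966522123861418 -0.15840345046215462
t 0.10 tcp [0.2658 0.5924 0.2412] yaw_y 1.1491 tilt 0.0024 F [-0.2 -0.4 -0. ] w 0.0851 g 0.0
```

>>> jog_arm(targets=[0.085,0,0,-0.01,-0.1315,0.085,0,0,-0.01,-0.1315,0.085,-0.0275,-0.034,0,0,0.085,-0.0275,-0.034,0,0,0.085,-0.0275,-0.034,0,0])

```text
time: 0.6
tcp_pos: [0.3318, 0.4776, 0.2617]
eef_rot: [-0.248, -3.132, 0.002]
contact_force: [0.6, 0.7, -0.3]
width: 0.0847
grasp_force: 0.0
```

>>> jog_arm(targets=[0.085,-0.0275,-0.034,0,0,0.085,-0.0275,-0.034,0,0,0.085,-0.0275,-0.034,0,0,0.085,-0.0275,-0.034,0,0,0.085,-0.0275,-0.034,0,0])

```text
time: 1.1
tcp_pos: [0.4408, 0.2878, 0.262]
eef_rot: [-0.249, -3.131, 0.001]
contact_force: [0.3, -0.4, -0.1]
width: 0.0851
grasp_force: 0.0
```

>>> jog_arm(targets=[0.085,-0.0275,-0.034,0,0,0.085,-0.0275,-0.034,0,0,0.085,-0.0275,-0.034,0,0,0.085,-0.0275,-0.034,0,0,0.085,-0.0275,-0.034,0,0])

```text
time: 1.6
tcp_pos: [0.5495, 0.0984, 0.262]
eef_rot: [-0.249, -3.131, 0.0]
contact_force: [0.7, 1.2, 1.1]
width: 0.0853
grasp_force: 0.0
```

```bash
python3 - <<'E'
from h import *
import pickle
st()
c=arm.calibration("wrist"); im=arm.camera("wrist"); pickle.dump((c,im),open("pics/w1.pkl","wb"))
cv2.imwrite("pics/w1.png",cv2.resize(im[:,:,::-1],(800,600),interpolation=cv2.INTER_CUBIC)); st()
E
```

```text
t 1.60 tcp [0.5495 0.0984 0.262 ] yaw_y 1.4122 tilt 0.0009 F [0.7 1.2 1.1] w 0.0853 g 0.0
t 1.65 tcp [0.5537 0.0878 0.2619] yaw_y 1.3987 tilt 0.0091 F [ 3.4 -6.3  1.3] w 0.0852 g 0.0
```

View pics/w1.png

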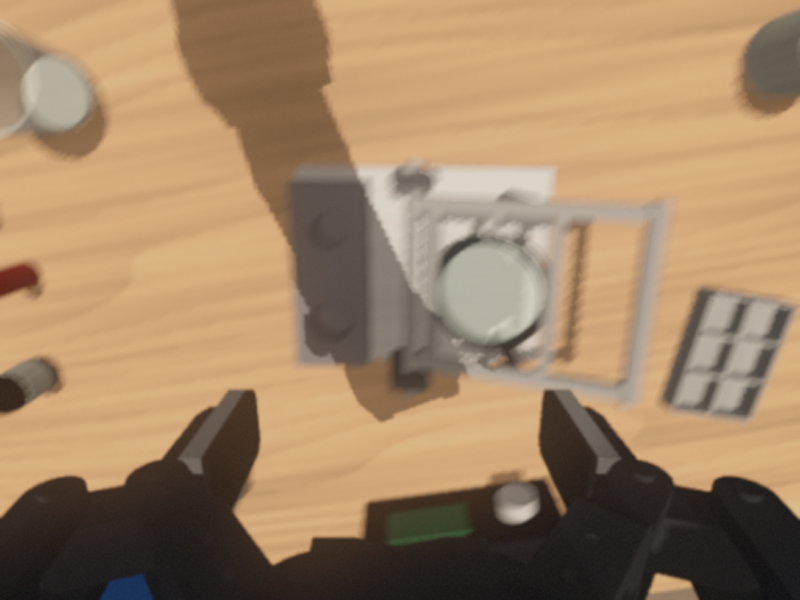

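Blurred because the arm was still swinging. The bores show at (328,228) and (330,322), the bar from (665,205) to (630,400). I'll let the arm settle and take two sharp views.

>>> jog_arm(targets=[0.085,0,0,0,0,0.085,0,0,0,0,0.085,0,0,0,0,0.085,0,0,0,0,0.085,0,0,0,0])

```text
time: 2.15
tcp_pos: [0.5488, 0.1013, 0.2624]
eef_rot: [-0.246, -3.132, -0.0]
contact_force: [0.4, 0.2, 0.0]
width: 0.085
grasp_force: 0.0
```

```bash
cat > snap.py <<'E'
from h import *
import pickle,sys
st(); c=arm.calibration("wrist"); im=arm.camera("wrist"); pickle.dump((c,im),open(f"pics/{sys.argv[1]}.pkl","wb")); st()
E
python3 snap.py w2
```

```text
t 2.15 tcp [0.5488 0.1013 0.2624] yaw_y 1.4143 tilt 0.0003 F [0.4 0.2 0. ] w 0.0850 g 0.0
t 2.20 tcp [0.5489 0.101  0.2624] yaw_y 1.4138 tilt 0.0002 F [1.1 0.9 0.1] w 0.0850 g 0.0
```

>>> jog_arm(targets=[0.085,0.01,-0.045,0.01,0,0.085,0.01,-0.045,0.01,0,0.085,0,0,0,0,0.085,0,0,0,0,0.085,0,0,0,0])

```text
time: 2.7
tcp_pos: [0.5158, 0.0159, 0.2427]
eef_rot: [0.246, 3.131, 0.002]
contact_force: [0.3, 0.9, 0.2]
width: 0.0849
grasp_force: 0.0
```

```bash
python3 snap.py w3; python3 - <<'E'
from h import *
import pickle
out=[]
S,T=arm.calibration("side"),arm.calibration("top")
bw=np.array([0.584,0.0438,.045]);bs=np.array([.5152,.0548,.045])
a=-0.158;ex=np.array([np.cos(a),np.sin(a),0]);ey=np.array([-np.sin(a),np.cos(a),0])
O=(bw+bs)/2+.06*ey;O[2]=0
bar=O+ey*.15*np.cos(.37)+[0,0,.114]
for n in ("w2","w3"):
    c,im=pickle.load(open(f"pics/{n}.pkl","rb"))
    for X,hw,k in ((bw/2+bs/2,40,5),(bar,60,400/120)):
        u=np.round(proj(c,X)).astype(int); h=30 if hw==40 else 45
        x0,y0=max(0,min(512-2*hw,u[0]-hw)),max(0,min(384-2*h,u[1]-h))
        p=cv2.convertScaleAbs(cv2.resize(im[y0:y0+2*h,x0:x0+2*hw,::-1],(400,300),interpolation=cv2.INTER_CUBIC),alpha=1.6)
        print(n,x0,y0,k); out.append(p)
A=np.vstack([np.hstack(out[:2]),np.hstack(out[2:])]);A[300]=255;A[:,400]=255
cv2.imwrite("pics/c2.png",A)
E
```

```text
t 2.70 tcp [0.5158 0.0159 0.2427] yaw_y 1.4142 tilt 0.0017 F [0.3 0.9 0.2] w 0.0849 g 0.0
t 2.75 tcp [0.5159 0.0162 0.2427] yaw_y 1.4150 tilt 0.0016 F [-0.6 -1.1  0. ] w 0.0847 g 0.0
w2 171 147 5
w2 352 149 3.3333333333333335
w3 249 167 5
w3 392 175 3.3333333333333335
```

View pics/c2.png

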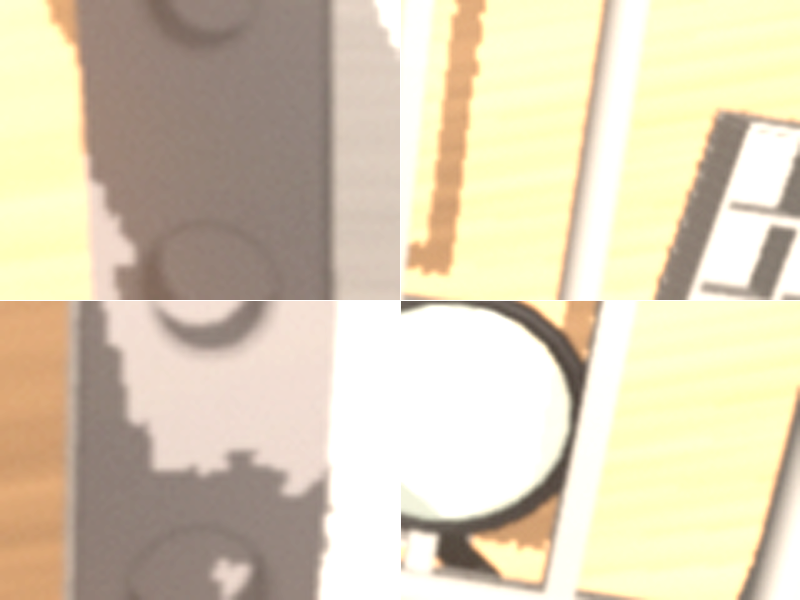

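The crop cuts the bores off and is too bright. I'll recrop larger at natural brightness.

```bash
python3 - <<'E'
import pickle,cv2,numpy as np
out=[]
for n,x0,y0 in (("w2",165,125),("w3",245,145)):
    im=pickle.load(open(f"pics/{n}.pkl","rb"))[1]
    p=cv2.resize(im[y0:y0+105,x0:x0+70,::-1],(400,600),interpolation=cv2.INTER_CUBIC)
    out.append(cv2.convertScaleAbs(p,alpha=1.15))
cv2.imwrite("pics/c3.png",np.hstack(out))
E
```

```text
(no output)
```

View pics/c3.png

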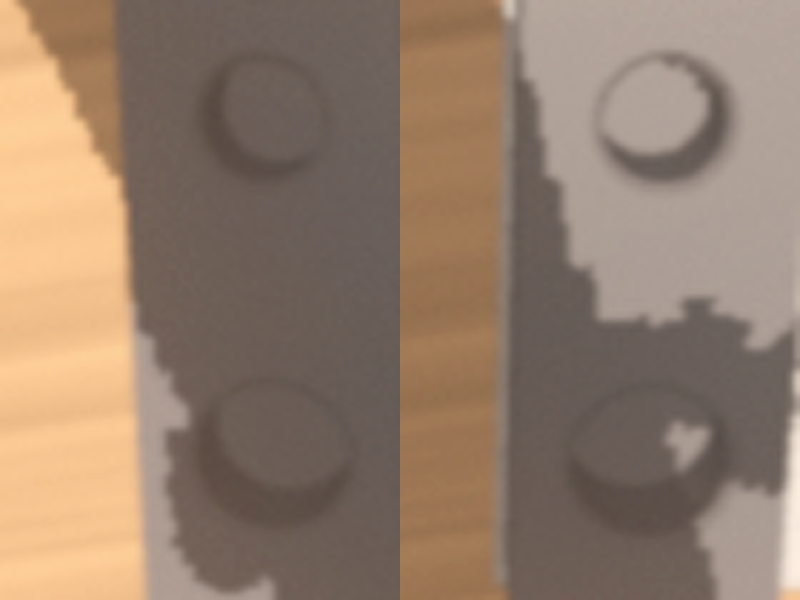

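Bore mouths in this crop: in w2 slim (265.5,116) and wide (275.5,452); in w3 slim (265.5,116.5) and wide (247,458.5).

```bash
python3 - <<'E'
from h import *
import pickle
c2=pickle.load(open("pics/w2.pkl","rb"))[0];c3=pickle.load(open("pics/w3.pkl","rb"))[0]
f=lambda x0,y0,p:(x0+(p[0]+.5)/5.7143-.5,y0+(p[1]+.5)/5.7143-.5)
s=[(c2,f(165,125,(265.5,116))),(c3,f(245,145,(265.5,116.5)))]
w=[(c2,f(165,125,(275.5,452))),(c3,f(245,145,(247,458.5)))]
for o in (s,w):
    print(tri(o),[np.round(atz(*q,.045),4) for q in o])
W=np.mean([atz(*q,.045) for q in w],0);S=np.mean([atz(*q,.045) for q in s],0)
a=np.arctan2(*(W-S)[[1,0]]);ex=np.array([np.cos(a),np.sin(a),0]);ey=np.array([-np.sin(a),np.cos(a),0])
O=(W+S)/2+.06*ey;O[2]=0
print(np.linalg.norm(W-S),a,"O",O,"bar",O+ey*.15*np.cos(.37)+[0,0,.114],"barup",O+[0,0,.21])
s_,_=st()
d=np.array([.5225,-.326,.20])-s_["tcp_pos"];print("to thick, tool:",tool(d))
E
```

```text
(array([0.5143528 , 0.05587479, 0.04132657]), np.float64(0.0001071085461934001)) [array([0.5138, 0.0565, 0.045 ]), array([0.5137, 0.0555, 0.045 ])]
(array([0.5843839 , 0.04371561, 0.03921846]), np.float64(0.00020046408329305038)) [array([0.5824, 0.0449, 0.045 ]), array([0.5821, 0.0434, 0.045 ])]
0.06953978204083712 -0.17154926506346754 O [0.55825201 0.10919901 0.        ] bar [0.58212552 0.24699533 0.114     ] barup [0.55825201 0.10919901 0.21      ]
t 2.75 tcp [0.5159 0.0162 0.2427] yaw_y 1.4150 tilt 0.0016 F [-0.6 -1.1  0. ] w 0.0847 g 0.0
to thick, tool: [-0.05958765 -0.33712827  0.04230369]
```

>>> jog_arm(targets=[0.085,-0.0075,-0.042,0.014,0,0.085,-0.0075,-0.042,0.014,0,0.085,-0.0075,-0.042,0.014,0,0.085,-0.0075,-0.042,0.014,0,0.085,-0.0075,-0.042,0.014,0])

```text
time: 3.25
tcp_pos: [0.5205, -0.1989, 0.172]
eef_rot: [0.244, 3.131, 0.001]
contact_force: [0.4, -0.8, 0.0]
width: 0.0848
grasp_force: 0.0
```

>>> jog_arm(targets=[0.085,-0.0075,-0.042,0.014,0,0.085,-0.0075,-0.042,0.014,0,0.085,-0.0075,-0.042,0.014,0,0.085,0,0,0,0,0.085,0,0,0,0])

```text
time: 3.75
tcp_pos: [0.5219, -0.3269, 0.1296]
eef_rot: [-0.25, -3.131, -0.001]
contact_force: [-0.1, 0.7, 0.4]
width: 0.0848
grasp_force: 0.0
```

>>> jog_arm(targets=[0.085,0,0,0,0,0.085,0,0,0,0,0.085,0,0,0,0,0.085,0,0,0,0,0.085,0,0,0,0])

```text
time: 4.25
tcp_pos: [0.5216, -0.3265, 0.1306]
eef_rot: [0.248, 3.131, -0.0]
contact_force: [0.3, -0.6, -0.2]
width: 0.085
grasp_force: 0.0
```

```bash
python3 snap.py w4; python3 - <<'E'
from h import *
import pickle
c,im=pickle.load(open("pics/w4.pkl","rb"))
cv2.imwrite("pics/w4.png",cv2.resize(im[:,:,::-1],(800,600),interpolation=cv2.INTER_CUBIC))
for X in ([.5225,-.3255,.085],[.5225,-.3255,.061],[.456,-.223,.085]): print(proj(c,X)*1.5625)
E
```

```text
t 4.25 tcp [ 0.5216 -0.3265  0.1306] yaw_y 1.4127 tilt 0.0003 F [ 0.3 -0.6 -0.2] w 0.0850 g 0.0
t 4.30 tcp [ 0.5215 -0.3267  0.1305] yaw_y 1.4125 tilt 0.0002 F [-1.   0.7  0.4] w 0.0847 g 0.0
[402.03216528 356.84478004]
[401.69806541 335.52453915]
[661.54635336 140.2694081 ]
```

View pics/w4.png

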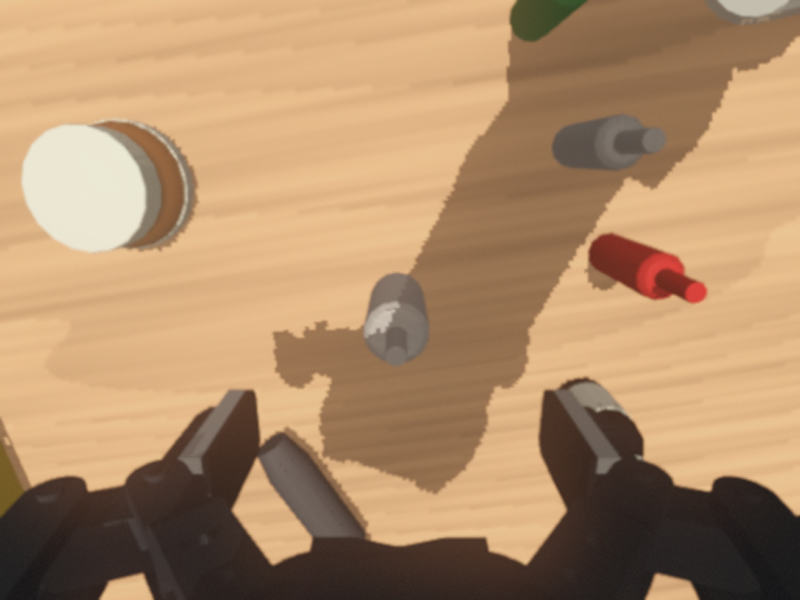

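The thick grip's stem is at (396,354), against a predicted (402,357), so it lies about 2 mm further to −y. The slim stem is at (654,139). The way down is clear. I'll descend and squeeze in one direction, then in the direction at right angles to it, so the grip ends up centred.

>>> jog_arm(targets=[0.085,0,-0.001,0.021,0,0.085,0,0,0.021,0,0.085,0,0,0.021,0,0.085,0,0,0.0215,0,0.06,0,0,0,0])

```text
time: 4.8
tcp_pos: [0.5191, -0.3266, 0.043]
eef_rot: [-0.249, -3.126, -0.005]
contact_force: [-0.0, -0.8, 0.2]
width: 0.0729
grasp_force: 0.0
```

>>> jog_arm(targets=[0.04,0,0,0,0,0.02,0,0,0,0,0.02,0,0,0,0,0.02,0,0,0,0,0.02,0,0,0,0])

```text
time: 5.3
tcp_pos: [0.5223, -0.3284, 0.0475]
eef_rot: [0.249, 3.129, -0.002]
contact_force: [-0.2, 0.2, 7.0]
width: 0.028
grasp_force: 59.6
```

>>> jog_arm(targets=[0.048,0,0,0,0,0.048,0,0,0,0,0.048,0,0,0,0,0.048,0,0,0,0.1428,0.048,0,0,0,0.1428])

```text
time: 5.8
tcp_pos: [0.5209, -0.3279, 0.0455]
eef_rot: [-0.702, -3.062, -0.001]
contact_force: [-0.1, -0.2, -0.3]
width: 0.0482
grasp_force: 0.0
```

>>> jog_arm(targets=[0.048,0,0,0,0.1428,0.048,0,0,0,0.1428,0.048,0,0,0,0.1428,0.048,0,0,0,0.1428,0.048,0,0,0,0.1428])

```text
time: 6.3
tcp_pos: [0.521, -0.3277, 0.0455]
eef_rot: [-1.727, -2.624, -0.0]
contact_force: [-0.1, 0.4, 0.0]
width: 0.0477
grasp_force: 0.0
```

>>> jog_arm(targets=[0.048,0,0,0,0.1428,0.048,0,0,0,0.1428,0.048,0,0,0,0.1428,0.048,0,0,0,0.1428,0.048,0,0,0,0])

```text
time: 6.8
tcp_pos: [0.5212, -0.3274, 0.0453]
eef_rot: [-2.389, -2.039, 0.001]
contact_force: [-0.1, 0.1, -0.4]
width: 0.0482
grasp_force: 0.0
```

>>> jog_arm(targets=[0.048,0,0,0,0,0.02,0,0,0,0,0.02,0,0,0,0,0.02,0,0,0,0,0.02,0,0,0,0])

```text
time: 7.3
tcp_pos: [0.5213, -0.328, 0.0461]
eef_rot: [2.39, 2.038, 0.0]
contact_force: [-0.7, 0.1, 1.5]
width: 0.0279
grasp_force: 59.1
```

```bash
python3 snap.py w5
```

```text
t 7.30 tcp [ 0.5213 -0.328   0.0461] yaw_y -0.1585 tilt 0.0005 F [-0.7  0.1  1.5] w 0.0279 g 59.1
t 7.35 tcp [ 0.5213 -0.328   0.046 ] yaw_y -0.1586 tilt 0.0005 F [0.3 0.4 1.8] w 0.0278 g 59.1
```

>>> jog_arm(targets=[0.02,0,0,-0.02,0,0.02,0,0,-0.035,0,0.02,0,0,-0.035,0,0.02,0.01,0,-0.015,0,0.02,0.025,0,0,0])

```text
time: 7.85
tcp_pos: [0.5267, -0.2965, 0.1534]
eef_rot: [2.39, 2.029, -0.001]
contact_force: [0.3, 0.6, -0.7]
width: 0.028
grasp_force: 59.4
```

>>> jog_arm(targets=[0.02,0.042,0,0,0,0.02,0.042,0,0,0,0.02,0.042,0,0,0,0.02,0.042,0,0,0,0.02,0.042,0,0,0])

```text
time: 8.35
tcp_pos: [0.5591, -0.0829, 0.1496]
eef_rot: [-2.388, -2.038, 0.002]
contact_force: [1.1, 0.4, -1.2]
width: 0.0284
grasp_force: 59.4
```

>>> jog_arm(targets=[0.02,0.042,0,0,0,0.02,0.042,0,0,0,0.02,0.028,0.002,0,0,0.02,0.015,0,0,0,0.02,0.005,0,0,0])

```text
time: 8.85
tcp_pos: [0.582, 0.0465, 0.1497]
eef_rot: [-2.385, -2.041, 0.002]
contact_force: [0.6, -0.6, -0.6]
width: 0.0279
grasp_force: 59.4
```

>>> jog_arm(targets=[0.02,0,0,0,0,0.02,0,0,0,0,0.02,0,0,0,0,0.02,0,0,0,0,0.02,0,0,0,0])

```text
time: 9.35
tcp_pos: [0.5827, 0.0431, 0.1509]
eef_rot: [2.392, 2.036, -0.0]
contact_force: [0.4, -0.5, -0.7]
width: 0.0281
grasp_force: 59.4
```

```bash
python3 snap.py w6; python3 - <<'E'
from h import *
s,_=st(); print(tool(np.array([.583,.0442,.078])-s["tcp_pos"]))
import pickle
c,im=pickle.load(open("pics/w6.pkl","rb"))
for X in ([.583,.0442,.045],[.514,.056,.045],list(s["tcp_pos"]+[0,0,-.046])): print(proj(c,X)*1.5625)
cv2.imwrite("pics/w6.png",cv2.resize(im[:,:,::-1],(800,600),interpolation=cv2.INTER_CUBIC))
E
```

```text
t 9.35 tcp [0.5827 0.0431 0.1509] yaw_y -0.1604 tilt 0.0002 F [ 0.4 -0.5 -0.7] w 0.0281 g 59.4
t 9.40 tcp [0.5827 0.0434 0.1509] yaw_y -0.1598 tilt 0.0001 F [-0.6 -0.4 -1.4] w 0.0282 g 59.4
t 9.40 tcp [0.5827 0.0434 0.1509] yaw_y -0.1598 tilt 0.0001 F [-0.6 -0.4 -1.4] w 0.0282 g 59.4
[0.00086145 0.00012217 0.07288638]
[399.2305812  306.36269946]
[262.95293659 305.16136346]
[399.1456997  352.92729001]
```

View pics/w6.png

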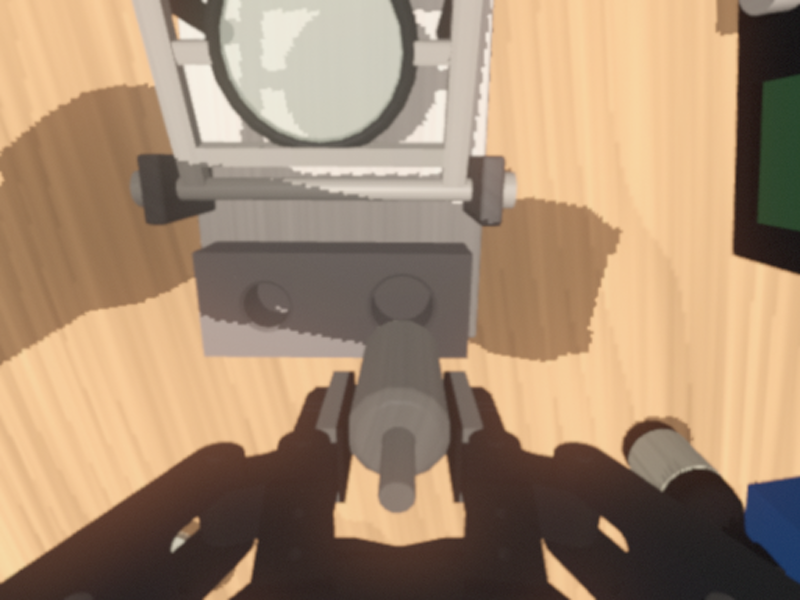

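The slim bore is at (268,304), the wide bore at about (402,304) with its upper rim at row 274. The grip's lower rim reaches up to about row 320, columns 362–440. I'll compare edge rows by projection to get the relative offset.

```bash
python3 - <<'E'
from h import *
import pickle
c,im=pickle.load(open("pics/w6.pkl","rb"))
g=cv2.cvtColor(im,cv2.COLOR_RGB2GRAY).astype(float)
k=1/1.5625
print("col wide/grip rows165-230:",np.round(g[165:228,254:261].mean(1)).astype(int).tolist())
print("row 216-222 cols 222-290:",np.round(g[217:222,222:292].mean(0)).astype(int).tolist())
print("row slim 190-196 cols 148-196:",np.round(g[189:195,148:196].mean(0)).astype(int).tolist())
print("row wide 188-194 cols 230-286:",np.round(g[188:194,230:286].mean(0)).astype(int).tolist())
print("col slim rows 172-214:",np.round(g[172:214,168:175].mean(1)).astype(int).tolist())
s=arm.sense(); t=s["tcp_pos"]; a=-.165
ex=np.array([np.cos(a),np.sin(a),0]);ey=np.array([-np.sin(a),np.cos(a),0])
def rim(C,r): 
    p=np.array([proj(c,C+r*(np.cos(q)*ex+np.sin(q)*ey)) for q in np.linspace(0,6.28,100)])
    return np.round([p[:,0].min(),p[:,0].max(),p[:,1].min(),p[:,1].max()],1)
print("grip bottom",rim(t+[0,0,-.046],.015),"wide",rim(np.array([.583,.0442,.045]),.016),"slim",rim(np.array([.514,.056,.045]),.012))
O=np.array([.5582,.1092,0])
for n,x,y in (("front",0.035,-.088),("back",0.035,-.032),("left",-.07,-.05),("right",.07,-.05)): print(n,proj(c,O+ex*x+ey*y+[0,0,.045]))
E
```

```text
col wide/grip rows165-230: [98, 98, 98, 98, 97, 98, 98, 98, 98, 95, 90, 88, 93, 96, 96, 97, 96, 96, 96, 96, 96, 96, 96, 96, 95, 95, 95, 95, 95, 95, 95, 95, 95, 95, 95, 95, 95, 95, 94, 92, 98, 102, 103, 103, 103, 102, 103, 103, 102, 103, 103, 103, 103, 103, 103, 103, 103, 103, 103, 103, 103, 103, 103]
row 216-222 cols 222-290: [153, 154, 154, 153, 145, 133, 129, 133, 137, 131, 118, 109, 103, 101, 101, 102, 102, 103, 103, 103, 103, 103, 105, 105, 105, 105, 103, 104, 104, 104, 103, 103, 103, 104, 104, 104, 103, 102, 102, 102, 103, 103, 103, 104, 104, 104, 104, 104, 103, 103, 103, 104, 104, 102, 101, 100, 99, 98, 98, 96, 97, 97, 97, 97, 97, 98, 98, 98, 97, 98]
row slim 190-196 cols 148-196: [100, 100, 100, 100, 99, 95, 92, 90, 84, 80, 78, 78, 78, 78, 78, 78, 80, 84, 88, 94, 97, 98, 98, 98, 98, 98, 99, 98, 98, 98, 99, 98, 98, 98, 98, 96, 94, 93, 95, 97, 98, 97, 98, 98, 98, 98, 98, 98]
row wide 188-194 cols 230-286: [97, 96, 97, 96, 95, 93, 89, 85, 81, 84, 92, 95, 95, 95, 96, 95, 96, 96, 95, 96, 96, 95, 95, 95, 96, 95, 96, 95, 95, 95, 95, 96, 95, 96, 95, 95, 96, 95, 95, 96, 95, 95, 95, 93, 87, 81, 82, 87, 91, 94, 96, 96, 97, 97, 96, 97]
col slim rows 172-214: [97, 97, 97, 97, 97, 97, 96, 94, 89, 91, 96, 97, 98, 98, 98, 98, 98, 98, 98, 98, 99, 98, 98, 97, 95, 92, 88, 86, 84, 85, 85, 85, 86, 86, 87, 88, 97, 120, 138, 145, 155, 165]
grip bottom [231.2 279.7 202.8 247.9] wide [235.5 275.5 176.6 214.8] slim [153.4 183.2 180.8 209.4]
front [255.16039704 228.34582714]
back [255.51861854 161.49500138]
left [123.43815485 183.39332371]
right [299.55276247 184.16302041]
```

>>> jog_arm(targets=[0.02,0.0018,0.0012,0.015,0,0.02,0,0,0.02,0,0.02,0,0,0.015,0,0.02,0,0,0.005,0,0.02,0,0,0,0])

```text
time: 9.9
tcp_pos: [0.5835, 0.0457, 0.0944]
eef_rot: [-2.389, -2.037, 0.003]
contact_force: [1.1, 0.4, -1.2]
width: 0.0281
grasp_force: 59.4
```

>>> jog_arm(targets=[0.02,0,0,0.002,0,0.02,0,0,0.002,0,0.02,0,0,0.001,0,0.02,0,0,0.001,0,0.02,0,0,0,0])

```text
time: 10.4
tcp_pos: [0.5844, 0.0455, 0.0901]
eef_rot: [2.39, 2.038, 0.001]
contact_force: [-0.4, -0.3, 0.1]
width: 0.028
grasp_force: 59.5
```

>>> jog_arm(targets=[0.02,0,0,0.001,0,0.02,0,0,0.001,0,0.02,0,0,0.001,0,0.02,0,0,0.001,0,0.02,0,0,0,0])

```text
time: 10.9
tcp_pos: [0.584, 0.0453, 0.0854]
eef_rot: [2.391, 2.038, -0.002]
contact_force: [-0.3, -1.5, -1.6]
width: 0.0283
grasp_force: 59.5
```

```bash
python3 -c "
from h import *
s,_=st();print(s['torque'])"
```

```text
t 10.90 tcp [0.584  0.0453 0.0854] yaw_y -0.1590 tilt 0.0010 F [-0.3 -1.5 -1.6] w 0.0283 g 59.5
[-0.34639304  0.11290428  0.03210307]
```

>>> jog_arm(targets=[0.02,0,0,0.003,0,0.02,0,0,0.003,0,0.02,0,0,0.003,0,0.02,0,0,0.003,0,0.02,0,0,0,0])

```text
time: 11.4
tcp_pos: [0.584, 0.0453, 0.0732]
eef_rot: [2.391, 2.038, -0.002]
contact_force: [-0.5, -2.6, -2.2]
width: 0.0284
grasp_force: 59.3
```

>>> jog_arm(targets=[0.02,0,0,0.002,0,0.02,0,0,0.002,0,0.02,0,0,0.002,0,0.02,0,0,0.002,0,0.02,0,0,0,0])

```text
time: 11.9
tcp_pos: [0.5841, 0.0452, 0.0655]
eef_rot: [2.391, 2.038, -0.001]
contact_force: [-1.6, -4.0, -0.9]
width: 0.0282
grasp_force: 59.5
```

>>> jog_arm(targets=[0.02,-0.0005,0,0.001,0,0.02,0,0,0.001,0,0.02,0,0,0.0008,0,0.02,0,0,0.0005,0,0.02,0,0,0,0])

```text
time: 12.4
tcp_pos: [0.5842, 0.0451, 0.063]
eef_rot: [-2.39, -2.038, -0.0]
contact_force: [-2.9, -3.0, 3.8]
width: 0.0277
grasp_force: 60.0
```

>>> jog_arm(targets=[0.02,0,0,0.0005,0,0.02,0,0,0.0005,0,0.02,0,0,0,0,0.02,0,0,0,0,0.02,0,0,0,0])

```text
time: 12.9
tcp_pos: [0.5842, 0.0451, 0.0629]
eef_rot: [-2.39, -2.038, -0.001]
contact_force: [-4.0, -3.4, 11.0]
width: 0.0281
grasp_force: 60.6
```

Bottomed at TCP z 0.063 with an 11 N reaction. I'll release, rise and work out the slim grip's position from the w4 view.

>>> jog_arm(targets=[0.046,0,0,-0.0005,0,0.046,0,0,0,0,0.046,0,0,0,0,0.046,0,0,0,0,0.046,0,0,-0.01,0])

```text
time: 13.4
tcp_pos: [0.5832, 0.0457, 0.071]
eef_rot: [-2.389, -2.037, 0.003]
contact_force: [-0.6, -0.4, 0.1]
width: 0.0461
grasp_force: 0.0
```

>>> jog_arm(targets=[0.046,0,0,-0.02,0,0.046,0,0,-0.03,0,0.046,0,0,-0.025,0,0.046,0,0,-0.01,0,0.046,0,0,0,0])

```text
time: 13.9
tcp_pos: [0.5852, 0.0451, 0.1587]
eef_rot: [2.389, 2.037, 0.005]
contact_force: [0.3, 0.4, -0.4]
width: 0.0458
grasp_force: 0.0
```

```bash
python3 - <<'E'
from h import *
import pickle
c,im=pickle.load(open("pics/w4.pkl","rb")); q=np.array([654.,139.])/1.5625; th=np.array([396,354.])/1.5625
a=atz(c,q,.085);b=atz(c,th,.085); print("slim",a,"thick seen",b,"thick true .5213 -.328")
X=a+np.array([.5213,-.328,.085])-b; s,_=st(); print(X,tool(np.append(X[:2],.16)-s["tcp_pos"]))
E
```

```text
slim [ 0.4551788  -0.22565105  0.085     ] thick seen [ 0.52092685 -0.32766319  0.085     ] thick true .5213 -.328
t 13.90 tcp [0.5852 0.0451 0.1587] yaw_y -0.1586 tilt 0.0036 F [ 0.3  0.4 -0.4] w 0.0458 g 0.0
[ 0.45555195 -0.22598786  0.085     ] [-0.28817057 -0.08515779 -0.00189491]
```

>>> jog_arm(targets=[0.046,-0.02,-0.006,0,0,0.046,-0.04,-0.012,0,0,0.046,-0.04,-0.012,0,0,0.046,-0.04,-0.012,0,0,0.046,-0.04,-0.012,0.01,0])

```text
time: 14.4
tcp_pos: [0.5016, -0.1253, 0.1466]
eef_rot: [2.39, 2.039, -0.0]
contact_force: [-0.1, -1.4, -0.9]
width: 0.0458
grasp_force: 0.0
```

>>> jog_arm(targets=[0.046,-0.04,-0.012,0.01,0,0.046,-0.04,-0.011,0.01,0,0.046,-0.02,-0.006,0,0,0.046,-0.008,-0.002,0,0,0.046,0,0,0,0])

```text
time: 14.9
tcp_pos: [0.454, -0.2262, 0.1264]
eef_rot: [-2.392, -2.035, 0.001]
contact_force: [0.3, 0.7, 0.1]
width: 0.046
grasp_force: 0.0
```

>>> jog_arm(targets=[0.046,0,0,0,0,0.046,0,0,0,0,0.046,0,0,0,0,0.046,0,0,0,0,0.046,0,0,0,0])

```text
time: 15.4
tcp_pos: [0.455, -0.2253, 0.1271]
eef_rot: [2.39, 2.04, 0.0]
contact_force: [0.2, -0.3, -0.2]
width: 0.0465
grasp_force: 0.0
```

```bash
python3 - <<'E'
from h import *
s,_=st(); print(tool(np.array([.4555,-.226,.046])-s["tcp_pos"]))
E
```

```text
t 15.40 tcp [ 0.455  -0.2253  0.1271] yaw_y -0.1577 tilt 0.0001 F [ 0.2 -0.3 -0.2] w 0.0465 g 0.0
[-0.00061239  0.00063307  0.08105189]
```

>>> jog_arm(targets=[0.046,-0.0006,0.0006,0.02,0,0.046,0,0,0.025,0,0.046,0,0,0.025,0,0.046,0,0,0.011,0,0.046,0,0,0,0])

```text
time: 15.9
tcp_pos: [0.4544, -0.2261, 0.0449]
eef_rot: [-2.389, -2.036, 0.002]
contact_force: [-0.1, -0.2, -0.1]
width: 0.0459
grasp_force: 0.0
```

>>> jog_arm(targets=[0.01,0,0,0,0,0.01,0,0,0,0,0.01,0,0,0,0,0.01,0,0,0,0,0.01,0,0,0,0])

```text
time: 16.4
tcp_pos: [0.4559, -0.227, 0.0472]
eef_rot: [2.389, 2.037, 0.001]
contact_force: [-0.7, -0.6, 6.5]
width: 0.0197
grasp_force: 59.2
```

>>> jog_arm(targets=[0.046,0,0,0,0,0.046,0,0,0,0,0.046,0,0,0,0,0.046,0,0,0,-0.1428,0.046,0,0,0,-0.1428])

```text
time: 16.9
tcp_pos: [0.4551, -0.2263, 0.0458]
eef_rot: [-2.069, -2.364, 0.001]
contact_force: [-0.1, 0.2, 0.2]
width: 0.0464
grasp_force: 0.0
```

>>> jog_arm(targets=[0.046,0,0,0,-0.1428,0.046,0,0,0,-0.1428,0.046,0,0,0,-0.1428,0.046,0,0,0,-0.1428,0.046,0,0,0,-0.1428])

```text
time: 17.4
tcp_pos: [0.455, -0.2265, 0.0458]
eef_rot: [-1.113, -2.938, 0.0]
contact_force: [0.6, -0.5, -0.2]
width: 0.0464
grasp_force: 0.0
```

>>> jog_arm(targets=[0.046,0,0,0,-0.1428,0.046,0,0,0,-0.1428,0.046,0,0,0,-0.1428,0.046,0,0,0,-0.1428,0.046,0,0,0,0])

```text
time: 17.9
tcp_pos: [0.4549, -0.2267, 0.0458]
eef_rot: [-0.25, -3.131, -0.001]
contact_force: [1.0, 0.1, -0.2]
width: 0.0462
grasp_force: 0.0
```

>>> jog_arm(targets=[0.046,0,0,0,0,0.01,0,0,0,0,0.01,0,0,0,0,0.01,0,0,0,0,0.01,0,0,0,0])

```text
time: 18.4
tcp_pos: [0.4552, -0.2264, 0.0461]
eef_rot: [-0.249, -3.132, 0.0]
contact_force: [-0.2, 0.5, 1.6]
width: 0.0197
grasp_force: 58.6
```

```bash
python3 - <<'E'
from h import *
s,_=st(); S=np.array([.584-.07*np.cos(-.165),.0447+.07*np.sin(.165),.15]); print(S,tool(S-s["tcp_pos"]))
E
```

```text
t 18.40 tcp [ 0.4552 -0.2264  0.0461] yaw_y 1.4118 tilt 0.0002 F [-0.2  0.5  1.6] w 0.0197 g 58.6
[0.51495072 0.05619766 0.15      ] [-0.0142132   0.28848912 -0.10391784]
```

>>> jog_arm(targets=[0.01,0,0,-0.02,0,0.01,0,0,-0.035,0,0.01,0,0,-0.035,0,0.01,0,0.01,-0.014,0,0.01,-0.001,0.025,0,0])

```text
time: 18.9
tcp_pos: [0.4626, -0.1951, 0.1524]
eef_rot: [0.258, 3.126, -0.006]
contact_force: [-0.6, 0.4, -1.6]
width: 0.0197
grasp_force: 58.8
```

>>> jog_arm(targets=[0.01,-0.0024,0.042,0,0,0.01,-0.0024,0.042,0,0,0.01,-0.0024,0.042,0,0,0.01,-0.0024,0.042,0,0,0.01,-0.0024,0.04,0,0])

```text
time: 19.4
tcp_pos: [0.5064, 0.0134, 0.1498]
eef_rot: [-0.249, -3.131, -0.0]
contact_force: [0.3, -0.4, -0.2]
width: 0.02
grasp_force: 58.8
```

>>> jog_arm(targets=[0.01,-0.0012,0.025,0,0,0.01,-0.0003,0.015,0,0,0.01,0,0.0055,0,0,0.01,0,0,0,0,0.01,0,0,0,0])

```text
time: 19.9
tcp_pos: [0.5148, 0.0539, 0.1499]
eef_rot: [-0.254, -3.131, 0.002]
contact_force: [0.7, 0.2, -0.4]
width: 0.0198
grasp_force: 58.8
```

>>> jog_arm(targets=[0.01,0,0,0.01,0,0.01,0,0,0.015,0,0.01,0,0,0.015,0,0.01,0,0,0.01,0,0.01,0,0,0,0])

```text
time: 20.4
tcp_pos: [0.5138, 0.055, 0.0983]
eef_rot: [-0.251, -3.128, 0.002]
contact_force: [-0.4, 0.3, -0.8]
width: 0.0198
grasp_force: 58.8
```

>>> jog_arm(targets=[0.01,0,0,0,0,0.01,0,0,0,0,0.01,0,0,0,0,0.01,0,0,0,0,0.01,0,0,0,0])

```text
time: 20.9
tcp_pos: [0.5153, 0.0561, 0.1003]
eef_rot: [0.249, 3.131, 0.0]
contact_force: [-0.5, -0.0, -1.3]
width: 0.02
grasp_force: 58.8
```

```bash
python3 - <<'E'
from h import *
s,_=st(); S=np.array([.5145,.0561,.063]); print(tool(S-s["tcp_pos"]))
E
```

```text
t 20.90 tcp [0.5153 0.0561 0.1003] yaw_y 1.4122 tilt 0.0006 F [-0.5 -0.  -1.3] w 0.0200 g 58.8
[ 0.00077752 -0.00016449  0.03730539]
```

>>> jog_arm(targets=[0.01,0.0006,0,0.003,0,0.01,0,0,0.003,0,0.01,0,0,0.002,0,0.01,0,0,0.002,0,0.01,0,0,0,0])

```text
time: 21.4
tcp_pos: [0.5143, 0.0561, 0.0896]
eef_rot: [-0.249, -3.131, 0.0]
contact_force: [0.2, 0.1, 0.0]
width: 0.0195
grasp_force: 58.8
```

>>> jog_arm(targets=[0.01,0,0,0.001,0,0.01,0,0,0.001,0,0.01,0,0,0.001,0,0.01,0,0,0.001,0,0.01,0,0,0,0])

```text
time: 21.9
tcp_pos: [0.5145, 0.0561, 0.0859]
eef_rot: [-0.249, -3.132, 0.0]
contact_force: [0.4, -0.4, -0.4]
width: 0.0199
grasp_force: 58.8
```

>>> jog_arm(targets=[0.01,0,0,0.003,0,0.01,0,0,0.003,0,0.01,0,0,0.003,0,0.01,0,0,0.003,0,0.01,0,0,0,0])

```text
time: 22.4
tcp_pos: [0.5143, 0.0561, 0.0735]
eef_rot: [-0.249, -3.131, 0.001]
contact_force: [-0.1, -0.2, -1.0]
width: 0.0202
grasp_force: 58.8
```

>>> jog_arm(targets=[0.01,0,0,0.003,0,0.01,0,0,0.002,0,0.01,0,0,0.002,0,0.01,0,0,0.002,0,0.01,0,0,0,0])

```text
time: 22.9
tcp_pos: [0.5144, 0.0561, 0.0647]
eef_rot: [-0.249, -3.131, 0.0]
contact_force: [-0.2, -0.5, -0.8]
width: 0.0199
grasp_force: 58.8
```

>>> jog_arm(targets=[0.01,0,0,0.0008,0,0.01,0,0,0.0008,0,0.01,0,0,0.0008,0,0.01,0,0,0.0005,0,0.01,0,0,0,0])

```text
time: 23.4
tcp_pos: [0.5147, 0.0562, 0.0631]
eef_rot: [0.249, 3.131, 0.0]
contact_force: [-0.9, -0.9, 7.0]
width: 0.0198
grasp_force: 59.7
```

>>> jog_arm(targets=[0.036,0,0,-0.0005,0,0.036,0,0,0,0,0.036,0,0,0,0,0.036,0,0,0,0,0.036,0,0,-0.01,0])

```text
time: 23.9
tcp_pos: [0.5135, 0.0561, 0.0718]
eef_rot: [-0.249, -3.129, 0.001]
contact_force: [-0.9, -0.3, -0.9]
width: 0.0359
grasp_force: 0.0
```

>>> jog_arm(targets=[0.036,0,0,-0.02,0,0.036,0,0,-0.03,0,0.036,0,0,-0.035,0,0.036,0,0,-0.025,0,0.036,0,0,0,0])

```text
time: 24.4
tcp_pos: [0.5171, 0.0565, 0.1869]
eef_rot: [0.249, 3.123, 0.003]
contact_force: [0.2, -0.5, 0.3]
width: 0.0359
grasp_force: 0.0
```

>>> jog_arm(targets=[0.036,-0.006,0.035,0,0,0.036,-0.008,0.045,0,0,0.036,-0.008,0.045,0,0,0.036,-0.008,0.045,0,0,0.036,-0.006,0.03,0,0])

```text
time: 24.9
tcp_pos: [0.5811, 0.2524, 0.1819]
eef_rot: [-0.243, -3.131, -0.003]
contact_force: [0.1, 1.2, -0.4]
width: 0.036
grasp_force: 0.0
```

>>> jog_arm(targets=[0.036,0,0,0,0,0.036,0,0,0,0,0.036,0,0,0,0,0.036,0,0,0,0,0.036,0,0,0,0])

```text
time: 25.4
tcp_pos: [0.5818, 0.2465, 0.1828]
eef_rot: [0.252, 3.131, -0.001]
contact_force: [-0.3, 1.4, -0.6]
width: 0.036
grasp_force: 0.0
```

```bash
python3 snap.py w7; python3 - <<'E'
from h import *
import pickle
c,im=pickle.load(open("pics/w7.pkl","rb"))
s,_=st(); B=np.array([.5821,.2476,.114]);ex=np.array([.9864,-.1642,0])
print(tool(B-s["tcp_pos"]))
for k in (-.05,0,.05): print(proj(c,B+k*ex)*1.5625)
cv2.imwrite("pics/w7.png",cv2.resize(im[:,:,::-1],(800,600),interpolation=cv2.INTER_CUBIC))
E
```

```text
t 25.40 tcp [0.5818 0.2465 0.1828] yaw_y 1.4099 tilt 0.0006 F [-0.3  1.4 -0.6] w 0.0360 g 0.0
t 25.45 tcp [0.5818 0.2468 0.1828] yaw_y 1.4104 tilt 0.0003 F [-0.8  0.5  0.1] w 0.0360 g 0.0
t 25.45 tcp [0.5818 0.2468 0.1828] yaw_y 1.4104 tilt 0.0003 F [-0.8  0.5  0.1] w 0.0360 g 0.0
[-0.00018138  0.000836    0.06882485]
[402.61906685 220.66987931]
[401.85515044 334.90633112]
[401.181059   434.33820534]
```

View pics/w7.png

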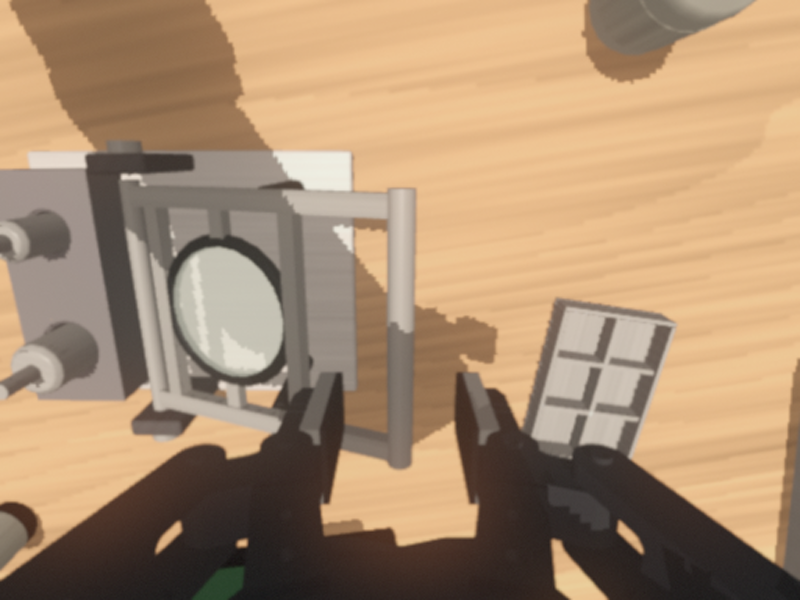

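Both grips are seated. The bar runs down column 401 as predicted, so I'll descend and close on it.

>>> jog_arm(targets=[0.036,0,0.0006,0.02,0,0.036,0,0,0.025,0,0.036,0,0,0.02,0,0.036,0,0,0.01,0,0.036,0,0,0.002,0])

```text
time: 25.95
tcp_pos: [0.5812, 0.248, 0.1045]
eef_rot: [-0.25, -3.13, 0.002]
contact_force: [-0.2, 0.1, -0.3]
width: 0.0361
grasp_force: 0.0
```

>>> jog_arm(targets=[0.036,0,0,0,0,0.036,0,0,0,0,0.025,0,0,0,0,0.018,0,0,0,0,0.014,0,0,0,0])

```text
time: 26.45
tcp_pos: [0.5821, 0.248, 0.1061]
eef_rot: [0.25, 3.131, -0.001]
contact_force: [-0.5, -0.2, 0.2]
width: 0.014
grasp_force: 0.0
```

>>> jog_arm(targets=[0.01,0,0,0,0,0.006,0,0,0,0,0.002,0,0,0,0,0,0,0,0,0,0,0,0,0,0])

```text
time: 26.95
tcp_pos: [0.5819, 0.2471, 0.1061]
eef_rot: [-0.251, -3.131, 0.003]
contact_force: [-0.8, -4.2, 5.4]
width: 0.0105
grasp_force: 58.4
```

```bash
python3 - <<'E'
from h import *
s,Rm=st(); O=np.array([.5591,.1097,0]);ey=np.array([.1642,.9864,0])
g=s["tcp_pos"]-.008*Rm[:,2]; print("bar rel hinge y,z",(g-O)@ey,g[2]-.06)
ph=np.concatenate([[.37],.37+np.cumsum([.012]*2+[.024]*46+[.018]*3+[.009]*2)]);print(len(ph),ph[-1])
d=np.diff(np.c_[.15*np.cos(ph),-.15*np.sin(ph)],axis=0)*1000
for i in range(0,len(d),5): print(i,np.round(d[i:i+5],1).tolist(), np.round(d[:i+5].sum(0),1))
E
```

```text
t 26.95 tcp [0.5819 0.2471 0.1061] yaw_y 1.4109 tilt 0.0020 F [-0.8 -4.2  5.4] w 0.0105 g 58.4
bar rel hinge y,z 0.1392615641317414 0.05413508703050361
54 1.5700000000000003
0 [[-0.7, -1.7], [-0.7, -1.7], [-1.4, -3.3], [-1.5, -3.3], [-1.6, -3.2]] [ -5.8 -13.2]
5 [[-1.7, -3.2], [-1.7, -3.2], [-1.8, -3.1], [-1.9, -3.1], [-2.0, -3.0]] [-14.9 -28.7]
10 [[-2.0, -3.0], [-2.1, -2.9], [-2.2, -2.9], [-2.2, -2.8], [-2.3, -2.8]] [-25.7 -43.1]
15 [[-2.4, -2.7], [-2.4, -2.7], [-2.5, -2.6], [-2.6, -2.5], [-2.6, -2.5]] [-38.2 -56. ]
20 [[-2.7, -2.4], [-2.7, -2.3], [-2.8, -2.3], [-2.8, -2.2], [-2.9, -2.1]] [-52.1 -67.4]
25 [[-2.9, -2.1], [-3.0, -2.0], [-3.0, -1.9], [-3.1, -1.9], [-3.1, -1.8]] [-67.3 -77. ]
30 [[-3.2, -1.7], [-3.2, -1.6], [-3.2, -1.5], [-3.3, -1.5], [-3.3, -1.4]] [-83.5 -84.8]
35 [[-3.4, -1.3], [-3.4, -1.2], [-3.4, -1.1], [-3.4, -1.1], [-3.5, -1.0]] [-100.6  -90.5]
40 [[-3.5, -0.9], [-3.5, -0.8], [-3.5, -0.7], [-3.5, -0.6], [-3.6, -0.6]] [-118.2  -94.2]
45 [[-3.6, -0.5], [-3.6, -0.4], [-3.6, -0.3], [-2.7, -0.2], [-2.7, -0.1]] [-134.3  -95.7]
50 [[-2.7, -0.1], [-1.3, -0.0], [-1.3, -0.0]] [-139.7  -95.8]
```

>>> jog_arm(targets=[0,0,-0.0007,-0.0017,0,0,0,-0.0007,-0.0017,0,0,0,-0.0014,-0.0033,0,0,0,-0.0015,-0.0033,0,0,0,-0.0016,-0.0032,0])

```text
time: 27.45
tcp_pos: [0.581, 0.242, 0.1183]
eef_rot: [-0.25, -3.131, 0.001]
contact_force: [2.8, -4.1, -7.4]
width: 0.0102
grasp_force: 58.2
```

>>> jog_arm(targets=[0,0,-0.0017,-0.0032,0,0,0,-0.0017,-0.0032,0,0,0,-0.0018,-0.0031,0,0,0,-0.0019,-0.0031,0,0,0,-0.002,-0.003,0])

```text
time: 27.95
tcp_pos: [0.5795, 0.2334, 0.1345]
eef_rot: [0.249, 3.132, -0.0]
contact_force: [2.0, -4.2, -4.3]
width: 0.0101
grasp_force: 58.3
```

Forces are low and the bar follows, so I'll carry on.

>>> jog_arm(targets=[0,0,-0.002,-0.003,0,0,0,-0.0021,-0.0029,0,0,0,-0.0022,-0.0029,0,0,0,-0.0022,-0.0028,0,0,0,-0.0023,-0.0028,0])

```text
time: 28.45
tcp_pos: [0.5778, 0.2232, 0.1492]
eef_rot: [0.249, 3.132, 0.0]
contact_force: [2.7, -3.8, -5.7]
width: 0.0099
grasp_force: 58.3
```

>>> jog_arm(targets=[0,0,-0.0024,-0.0027,0,0,0,-0.0024,-0.0027,0,0,0,-0.0025,-0.0026,0,0,0,-0.0026,-0.0025,0,0,0,-0.0026,-0.0025,0])

```text
time: 28.95
tcp_pos: [0.5758, 0.2116, 0.1623]
eef_rot: [0.248, 3.131, 0.003]
contact_force: [2.4, -1.4, -6.1]
width: 0.01
grasp_force: 58.3
```

>>> jog_arm(targets=[0,0,-0.0027,-0.0024,0,0,0,-0.0027,-0.0023,0,0,0,-0.0028,-0.0023,0,0,0,-0.0028,-0.0022,0,0,0,-0.0029,-0.0021,0])

```text
time: 29.45
tcp_pos: [0.5737, 0.1988, 0.1738]
eef_rot: [0.247, 3.131, 0.005]
contact_force: [2.1, 2.7, -1.1]
width: 0.0097
grasp_force: 58.7
```

```bash
cat > bar.py <<'E'
from h import *
s,Rm=st(); O=np.array([.5591,.1097,0]);ey=np.array([.1642,.9864,0])
g=s["tcp_pos"]-.008*Rm[:,2]; y,z=(g-O)@ey,g[2]-.06
print("bar rel hinge y,z %.4f %.4f r %.4f joint %.3f"%(y,z,np.hypot(y,z),np.arctan2(z,y)-.37))
E
python3 bar.py
```

```text
t 29.45 tcp [0.5737 0.1988 0.1738] yaw_y 1.4131 tilt 0.0034 F [ 2.1  2.7 -1.1] w 0.0097 g 58.7
bar rel hinge y,z 0.0903 0.1218 r 0.1516 joint 0.563
```

>>> jog_arm(targets=[0,0,-0.0029,-0.0021,0,0,0,-0.003,-0.002,0,0,0,-0.003,-0.0019,0,0,0,-0.0031,-0.0019,0,0,0,-0.0031,-0.0018,0])

```text
time: 29.95
tcp_pos: [0.5713, 0.1845, 0.1844]
eef_rot: [0.246, 3.13, 0.006]
contact_force: [1.2, 6.4, 3.6]
width: 0.0098
grasp_force: 58.4
```

>>> jog_arm(targets=[0,0,-0.0032,-0.0017,0,0,0,-0.0032,-0.0016,0,0,0,-0.0032,-0.0015,0,0,0,-0.0033,-0.0015,0,0,0,-0.0033,-0.0014,0])

```text
time: 30.45
tcp_pos: [0.5688, 0.1696, 0.1926]
eef_rot: [0.246, 3.13, 0.009]
contact_force: [0.5, 7.0, 5.5]
width: 0.0101
grasp_force: 58.4
```

>>> jog_arm(targets=[0,0,-0.0034,-0.0013,0,0,0,-0.0034,-0.0012,0,0,0,-0.0034,-0.0011,0,0,0,-0.0034,-0.0011,0,0,0,-0.0035,-0.001,0])

```text
time: 30.95
tcp_pos: [0.5662, 0.1535, 0.1995]
eef_rot: [0.244, 3.129, 0.011]
contact_force: [-2.4, 7.7, 12.0]
width: 0.0099
grasp_force: 58.6
```

```bash
python3 bar.py
```

```text
t 30.95 tcp [0.5662 0.1535 0.1995] yaw_y 1.4150 tilt 0.0075 F [-2.4  7.7 12. ] w 0.0099 g 58.6
bar rel hinge y,z 0.0443 0.1475 r 0.1540 joint 0.909
```

The radial force is modest: the bar rolls slightly in the pads as it turns. I'll ease a little upward and continue more slowly.

>>> jog_arm(targets=[0,0,-0.0035,-0.0012,0,0,0,-0.0035,-0.0011,0,0,0,-0.0033,-0.001,0,0,0,-0.003,-0.0009,0,0,0,-0.003,-0.0009,0])

```text
time: 31.45
tcp_pos: [0.5631, 0.1354, 0.2036]
eef_rot: [0.247, 3.131, 0.006]
contact_force: [-1.0, 5.3, 7.4]
width: 0.0095
grasp_force: 61.2
```

>>> jog_arm(targets=[0,0,-0.003,-0.0007,0,0,0,-0.0025,-0.0005,0,0,0,-0.0025,-0.0004,0,0,0,-0.0025,-0.0003,0,0,0,-0.002,-0.0002,0])

```text
time: 31.95
tcp_pos: [0.5611, 0.1227, 0.2058]
eef_rot: [0.247, 3.131, 0.006]
contact_force: [-1.3, 4.3, 7.9]
width: 0.0096
grasp_force: 60.8
```

```bash
python3 bar.py
```

```text
t 31.95 tcp [0.5611 0.1227 0.2058] yaw_y 1.4132 tilt 0.0037 F [-1.3  4.3  7.9] w 0.0096 g 60.8
bar rel hinge y,z 0.0131 0.1538 r 0.1544 joint 1.116
```

>>> jog_arm(targets=[0,0,-0.002,-0.0002,0,0,0,-0.002,-0.0001,0,0,0,-0.002,0,0,0,0,-0.0015,0,0,0,0,-0.001,0,0])

```text
time: 32.45
tcp_pos: [0.5595, 0.1128, 0.2058]
eef_rot: [-0.249, -3.132, -0.002]
contact_force: [-2.1, 3.6, 9.1]
width: 0.0095
grasp_force: 62.2
```

>>> jog_arm(targets=[0,0,-0.0005,0,0,0,0,-0.0005,0,0,0,0,0,0,0,0,0,0,0,0,0,0,0,0,0])

```text
time: 32.95
tcp_pos: [0.5594, 0.112, 0.2058]
eef_rot: [0.249, 3.132, 0.002]
contact_force: [-1.4, 3.4, 8.4]
width: 0.0099
grasp_force: 62.2
```

```bash
python3 bar.py
```

```text
t 32.95 tcp [0.5594 0.112  0.2058] yaw_y 1.4123 tilt 0.0013 F [-1.4  3.4  8.4] w 0.0099 g 62.2
bar rel hinge y,z 0.0023 0.1538 r 0.1538 joint 1.186
```

>>> jog_arm(targets=[0,0,-0.0008,0,0,0,0,-0.0008,0,0,0,0,-0.0006,0,0,0,0,0,0,0,0,0,0,0,0])

```text
time: 33.45
tcp_pos: [0.559, 0.1102, 0.2059]
eef_rot: [0.249, 3.132, 0.003]
contact_force: [-2.7, 3.5, 9.1]
width: 0.01
grasp_force: 62.2
```

>>> jog_arm(targets=[0,0,0,0,0,0,0,0,0,0,0,0,0,0,0,0,0,0,0,0,0,0,0,0,0])

```text
time: 33.95
tcp_pos: [0.5591, 0.1102, 0.2059]
eef_rot: [0.249, 3.132, 0.003]
contact_force: [-2.0, 3.4, 9.9]
width: 0.0097
grasp_force: 62.2
```

```bash
python3 bar.py; python3 - <<'E'
from h import *
a=arm.camera("side");b=arm.camera("wrist")
p=cv2.resize(a[80:230,180:330,::-1],(400,400),interpolation=cv2.INTER_CUBIC)
q=cv2.resize(b[:,:,::-1],(400,300)); q=np.vstack([q,np.zeros((100,400,3),np.uint8)])
cv2.imwrite("pics/f.png",np.hstack([p,q]))
E
```

```text
t 33.95 tcp [0.5591 0.1102 0.2059] yaw_y 1.4123 tilt 0.0018 F [-2.   3.4  9.9] w 0.0097 g 62.2
bar rel hinge y,z 0.0004 0.1539 r 0.1539 joint 1.198
```

View pics/f.png

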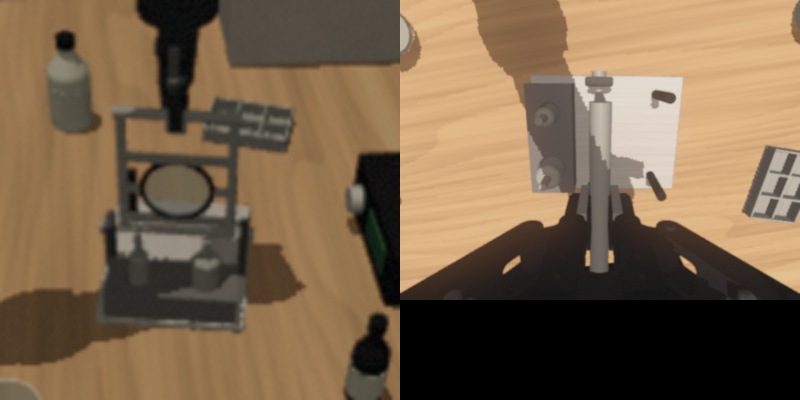

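The side crop shows the flap standing upright with the gripper on its bar at about (177,118) and both grips seated at (138,265) and (206,270). The wrist view shows the bar in line with the hinge. The arm is at rest, so I'll hand in.

```bash
python3 -c "
from bench import arm
print(arm.close_job())"
```

```text
the job is handed in; nothing more can be done
None
```

I handed the job in at about 34 s: both grips are fully down in their bores, and the gripper is closed on the bar, holding the flap at about 1.20 rad (upright). I had no result back from the judging.

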